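# Sweep the red power bank off

### The arm

A 6-joint arm with a two-finger parallel gripper is mounted at the origin on a cart in front of the work surface, level with it; the furniture and walls round the work are solid. World frame = base frame: x ahead of the robot, y to its left, z up, the work surface at z = 0. Lengths are in m, angles in rad, forces in N, time in s.
With the tool pointing down it reaches from about 0.425 to 0.925 m from the base axis. Payload 12.5 kg.
Tool frame: the origin (TCP) lies on the centre line of the jaws, within the pads' length; the fingertips stand robot.tip_extent ahead of it and the grasp point (between the pads) lies 11 mm behind it (robot.tip_extent is the distance from the TCP to the fingertips, in m); x points along the fingers, y is the direction in which the jaws open and shut, and the axes are right-handed (so a half turn about x gives the same grasp; the last joint's range is limited). The gripper opens to 85 mm and grips with 20 to 120 N. Pads are 22 mm wide; open, the fingers measure 114 mm over their backs; the gripper's body (76 mm by 85 mm) begins 54 mm behind the grasp point. The pads swing forward as they close: fully open they stand 13 mm farther back than shut.
Start: joints at [-1.389, 0.491, 1.559, -0, 1.092, -0.106], TCP at [0.177, -0.599, 0.239] pointing down, gripper open.
Joint ranges: [-3.1, 3.1], [-0.84, 2.19], [0.05, 2.79], [-1.13, 4.28], [0.06, 2.93], [-2.69, 2.69]. Speed limits (rad/s): [2.22, 2.22, 2.79, 3.14, 3.14, 3.14].

### API

Orientations are given as a rotation vector (axis times angle).
In Python, from bench import robot gives the robot as it stands.
- The arm moves only by the shell command python3 -m handwheel 'ROWS' [FORCE]. ROWS is JSON, a list that holds one entry, the list of rows, each a list of 5 numbers: the opening, from -1 (shut) to 1 (fully open), then the shift along the world's x, y, z each as a share of 10 cm, from -1 to 1, then the turn about the world's z as a share of 120 degrees, from -1 to 1. A call has 1 to 8 rows; each row shifts and turns the commanded pose from where the row before left it; what a row does not reach is not made up. A row lasts 1/8 s, in which the tool goes at most 62.5 mm and 10.7 degrees, less where a joint would pass 70% of its speed; a pose out of reach is approached as far as the arm can. A call with a number of a shift or a turn outside -1 to 1 is refused whole. A call with a gripper value outside its range is refused whole. The fingers move at their own pace and stop on an object; FORCE is the grip in N (left out, the last holds). Time passes only in rows, so rows that do not move let the fingers close. It gives the time, the measured TCP pose, the force and the opening at its end, in the units of the state.
- robot.get_obs(): the state, without advancing time (a new reading comes with each control period).
- robot.get_image(name): name is "side" or "top"; returns a dict with "frame" (420x560x3 uint8, red, green, blue), "range_z" (420x560 float32, m along the optical axis (not along the pixel's ray), 0 where there is no reading), "mtx" (3x3 intrinsics, pixels), "R" (3x3) and "t" (3): a world point X has camera coordinates R X + t. Camera axes: x right, y down, z forward; pixel columns grow to the right and rows downward; lengths in m; the calibration is good to about 2 mm. A picture is of the moment at which its call begins.
- robot.job_done(): hands the job in, once; it reports no verdict.
The state is a dict: "t": time; "qpos": joint angles; "joint_velocities": joint speeds; "joint_torque": joint torques, N m; "eef_pos": TCP position; "orientation": TCP orientation; "ft_force": force on the tool from outside, world axes, zero at the start; "torque": the same for the moment, N m; "width": finger opening in m.
Only numpy, scipy, OpenCV 4.12 (cv2) and the standard library are available. Lean on these libraries where they do the work, as an engineer would, in place of code of your own. Each camera call takes 0.05 s, during which the arm holds its last target.

### The job

Switch off everything on the power bank with the red toggles: drag a fingertip along the row, starting from the mains-inlet end, so that all three red levers fold fully over in turn, and do not lift away before all three are down. The bank with the yellow toggles feeds the chargers and must stay on.

Things in the scene. Friction and masses are not known exactly. Their poses are not given: they have to be found in the camera images.
- red_bank: Power switch bank with three red toggle levers in a row and a red stripe: grey box 48 mm wide (x), 180 long (y), 45 high, black top, round sockets in its -x side, small black mains inlet at its -y end; fixed to the bench. Origin: centre of its underside; y along the row, z up. Lever pivots at x = 0, y = -60, -12, +36 mm, 49 mm up. The bank to switch off.
- red_toggle_1 (a joint): red lever nearest the mains-inlet end (y = -60 mm): 0 = on, upright (8 degrees back towards -y); 1.44 rad = off, folded over towards the bank's +y, away from the inlet. Bat 18 mm wide across the row, 10 thick; top 92 mm above the bench when on, 66 when off. Weighted: past about 0.6 rad it drops fully off by itself, else it stays put; about 1 N at its top starts it.
- red_toggle_2 (a joint): red lever in the middle (y = -12 mm): 0 = on, upright (8 degrees back towards -y); 1.44 rad = off, folded over towards the bank's +y, away from the inlet. A fingertip dragged along the row towards +y, 72 to 82 mm above the bench, folds each lever in turn and passes over it.
- red_toggle_3 (a joint): red lever at the far end (y = +36 mm): 0 = on, upright (8 degrees back towards -y); 1.44 rad = off, folded over towards the bank's +y, away from the inlet. Same shape as the first. The big red vice right of the banks (-y) is solid, 275 mm tall: pass above it. The drawer chest behind the banks is 190 mm tall; keep the gripper off it.
- yellow_bank: Power switch bank with three yellow toggle levers in a row and a yellow stripe: grey box 48 mm wide (x), 180 long (y), 45 high, black top, round sockets in its -x side, small black mains inlet at its -y end; fixed to the bench. Origin: centre of its underside; y along the row, z up. Lever pivots at x = 0, y = -60, -12, +36 mm, 49 mm up. Same make; must stay on. Either bank may be the nearer one.
- yellow_toggle_1 (a joint): yellow lever nearest the mains-inlet end (y = -60 mm): 0 = on, upright (8 degrees back towards -y); 1.44 rad = off, folded over towards the bank's +y, away from the inlet. Bat 18 mm wide across the row, 10 thick; top 92 mm above the bench when on, 66 when off. Weighted: past about 0.6 rad it drops fully off by itself, else it stays put; about 1 N at its top starts it.
- yellow_toggle_2 (a joint): yellow lever in the middle (y = -12 mm): 0 = on, upright (8 degrees back towards -y); 1.44 rad = off, folded over towards the bank's +y, away from the inlet. Same shape as the first.
- yellow_toggle_3 (a joint): yellow lever at the far end (y = +36 mm): 0 = on, upright (8 degrees back towards -y); 1.44 rad = off, folded over towards the bank's +y, away from the inlet. Same shape as the first.

How it is judged:
By the outcome, as a careful person would: the job done as asked, in the order asked, and still so for the second after the job is handed in, with the robot touching nothing.
It also fails if it takes over 35 s, if anything falls off the work surface, if the arm or the gripper's body presses on something with over 40 N, if the wrist force passes 120 N, or if a joint passes its speed limit or range.

## Working session

There is one attempt and no reset: what is moved stays moved. The work goes in short steps, Python scripts to look and compute and a shell command to move; the robot and the scene stay as the last step left them, time stands still between calls to the robot, and variables do not carry over. Pictures are saved under pics/ and viewed, and the job is handed in when it is done.

```bash
mkdir -p pics; ls
python3 - <<'E'
from bench import robot
import cv2,numpy as np,pickle
print(robot.tip_extent, robot.get_obs())
for n in("side","top"):
    d=robot.get_image(n); pickle.dump(d,open(f"{n}0.pkl","wb"))
    cv2.imwrite(f"pics/{n}0.png",d["frame"][:,:,::-1])
    print(n,d["mtx"],-d["R"].T@d["t"],d["R"])
E
```

```text
pics
0.008 {'t': 0.0, 'qpos': array([-1.38857454e+00,  4.91570554e-01,  1.55945403e+00,  1.78397812e-05,
        1.09166546e+00, -1.05571203e-01]), 'joint_velocities': array([-1.23712688e-04, -2.71580692e-05, -7.95809005e-04,  5.54816083e-04,
        1.09473588e-03,  9.54615930e-04]), 'joint_torque': array([-1.85225348e-03, -6.18454814e+01, -2.61592501e+01, -1.90448709e-04,
        4.20180659e-03,  4.71251965e-06]), 'eef_pos': array([ 0.17740257, -0.59907557,  0.23871932]), 'orientation': array([ 2.06741681,  0.30070582, -2.06747161]), 'ft_force': array([-0.50254746, -0.19414133,  0.57560036]), 'torque': array([ 0.0170832 ,  0.00501822, -0.00936374]), 'width': 0.08552389121133408}
side [[416.90095572   0.         278.19618244]
 [  0.         416.90095572 207.16826564]
 [  0.           0.           1.        ]] [0.4997999  0.88864312 0.36644337] [[-0.99972945 -0.02069225 -0.01062298]
 [ 0.00239936  0.36253068 -0.93196875]
 [ 0.02313569 -0.9317421  -0.36238295]]
top [[423.91592316   0.         283.54072482]
 [  0.         423.91592316 209.76007768]
 [  0.           0.           1.        ]] [0.43006822 0.10057855 0.91996263] [[-0.01702435 -0.99943253  0.02906522]
 [-0.9943101   0.01386554 -0.10561808]
 [ 0.10515514 -0.03069792 -0.99398191]]
```

View pics/side0.png

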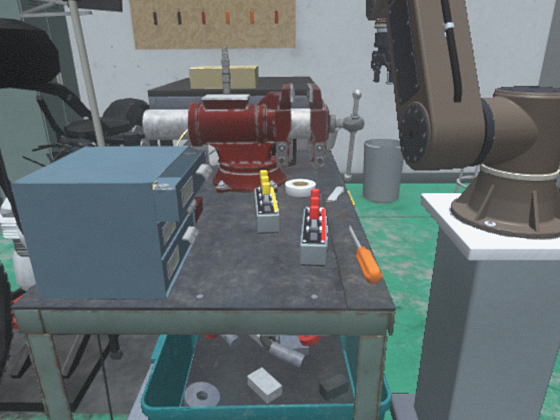

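View pics/top0.png

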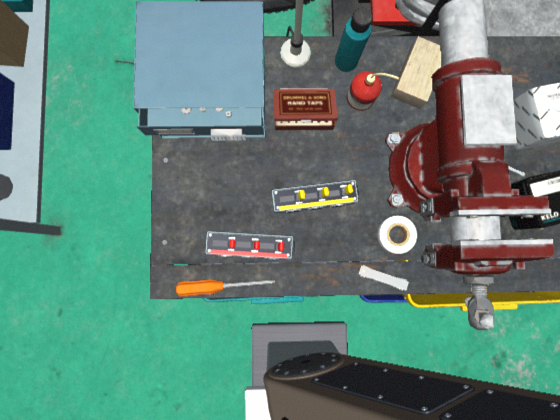

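```bash
cat > h.py <<'E'
import pickle,cv2,numpy as np
def L(n): return pickle.load(open(n+".pkl","rb"))
def W(d,u,v,z=None):
    K=d["mtx"];ray=np.linalg.inv(K)@[u,v,1]
    c=-d["R"].T@d["t"];r=d["R"].T@ray
    if z is None:
        return c+r*d["range_z"][int(round(v)),int(round(u))]
    return c+r*(z-c[2])/r[2]
def P(d,X):
    p=d["mtx"]@(d["R"]@np.array(X)+d["t"]);return p[:2]/p[2]
def crop(n,u0,v0,u1,v1,k,out):
    f=L(n)["frame"][v0:v1,u0:u1,::-1]
    cv2.imwrite(out,cv2.resize(f,None,fx=k,fy=k,interpolation=cv2.INTER_CUBIC))
E
python3 - <<'E'
from h import *
crop("top0",190,170,370,290,4,"pics/topc.png")
crop("side0",230,160,350,280,5,"pics/sidec.png")
E
```

```text
(no output)
```

View pics/topc.png

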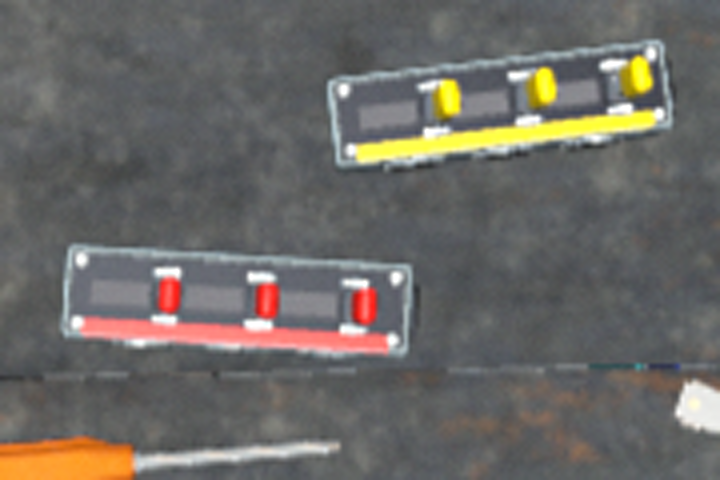

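View pics/sidec.png

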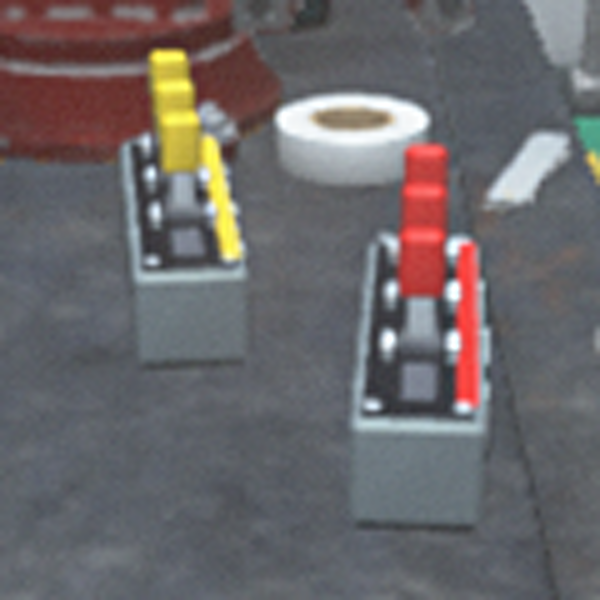

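The red bank is the nearer one. In the top crop its top corners are at about (70,247), (412,265), (407,353) and (64,335), its lever tops are at (170,295), (267,300) and (365,306), and the inlet is on the right (-y). The yellow bank is farther back and to the right, and all six levers are upright.

Run:
```python
from h import *
d=L("top0");s=L("side0")
g=lambda u,v:(190+(u+.5)/4-.5,170+(v+.5)/4-.5)
def bank(cs):
    C=np.array([W(d,*g(*c),.045)[:2] for c in cs]);o=C.mean(0)
    y=(C[0]+C[3]-C[1]-C[2])/2; print(C.round(4),"centre",o.round(4),"len",np.linalg.norm(y),"wid",np.linalg.norm(C[0]+C[1]-C[2]-C[3])/2)
    y/=np.linalg.norm(y);x=np.array([y[1],-y[0]]);print("yaw",np.degrees(np.arctan2(-y[0],y[1])),"y",y)
    return o,x,y
red=bank([(70,247),(412,265),(407,353),(64,335)])
yel=bank([(329,80),(664,42),(671,128),(338,166)])
for nm,(o,x,y) in(("r",red),("y",yel)):
    for py in(-.06,-.012,.036):
        b=o+y*(py-.043*np.sin(np.radians(8)));X=[*b,.090]
        print(nm,"piv",(o+y*py).round(4),"top",b.round(4),"top px",((P(d,X)-[190,170])*4).round(),"side px",((P(s,X)-[230,160])*5).round())
    for c in((-.024,.09),(.024,.09)):
        print("side corner",((P(s,[*(o+x*c[0]+y*c[1]),.045])-[230,160])*5).round())
# vice/tape/chest heights from depth
z=d["range_z"]
v,u=np.mgrid[0:420,0:560]
ray=np.stack([u,v,np.ones_like(u)],-1)@np.linalg.inv(d["mtx"]).T
X=((ray*z[...,None])-d["t"])@d["R"]
X[z==0]=np.nan
np.save("X.npy",X)
for x0 in np.arange(.25,.75,.05):
    print(round(x0,2),end=": ")
    for y0 in np.arange(-.5,.45,.05):
        m=(X[...,0]>x0)&(X[...,0]<x0+.05)&(X[...,1]>y0)&(X[...,1]<y0+.05)&(X[...,2]>-.05)
        print(f"{np.nanmax(X[...,2][m])*1000:4.0f}" if m.any() else " nan",end="")
    print()
```

```text
[[0.4802 0.2314]
 [0.4682 0.0557]
 [0.4231 0.0592]
 [0.4353 0.2343]] centre [0.4517 0.1451] len 0.17582422065742997 wid 0.045109684382235886
yaw -3.9397903696418153 y [0.06870814 0.9976368 ]
[[ 0.5652  0.0972]
 [ 0.5832 -0.0791]
 [ 0.5376 -0.0812]
 [ 0.5201  0.0931]] centre [0.5515 0.0075] len 0.17621810361290705 wid 0.04546119849337186
yaw 5.782156255601153 y [-0.10074645  0.99491213]
r piv [0.4475 0.0853] top [0.4471 0.0793] top px [368. 303.] side px [418. 148.]
r piv [0.4508 0.1332] top [0.4504 0.1272] top px [269. 298.] side px [416. 188.]
r piv [0.4541 0.1811] top [0.4537 0.1751] top px [171. 293.] side px [415. 233.]
side corner [480. 418.]
side corner [341. 414.]
y piv [ 0.5575 -0.0522] top [ 0.5581 -0.0582] top px [640.  75.] side px [165.  55.]
y piv [ 0.5527 -0.0044] top [ 0.5533 -0.0104] top px [545.  86.] side px [170.  85.]
y piv [0.5479 0.0433] top [0.5485 0.0374] top px [449.  97.] side px [175. 117.]
side corner [244. 264.]
side corner [127. 269.]
0.25:  nan nan nan nan 181 nan 537 544 519 481 426 253 nan nan nan nan nan nan nan
0.3:    3   3   3  11 202 259   3   3   3   3   4   4   3   3   3  19   4   1 nan
0.35:    4   4   5 204 219 211  11  12  12   5   4  19  20  21  31  32   3   3 nan
0.4:    2 nan nan 269 269 269 268  26   8   5   4  95  94  92  48   4   4   3 nan
0.45:  106 105 nan 269 269 269 268  29   4   5   4  94  93  95  49   4   5   3 nan
0.5:  108 107 nan 268 268 268 269  26  53  94  95  49   5   6   4   4   4   3 nan
0.55:  108 107  74 215 250 249  70   4  95  95  94  49   4   5   5   4   5   3 nan
0.6:    6  71  71 243 245 244  72   4   4   5   5   5   5 168 166   5   4   4 nan
0.65:  111 109 nan 243 245 245  65   5   4   5   5   5 193 195 193 193 193   2 nan
0.7:  121 110 nan 243 244 244   4 175  70  69  69  68 194 194 194 194 194 nan nan
```

```bash
python3 -c "
from scipy.spatial.transform import Rotation as R
print(R.from_rotvec([2.06741681,0.30070582,-2.06747161]).as_matrix().round(3))"
python3 -m handwheel '[[[-1,0,0,0.4,0],[-1,0,0,0.4,0],[-1,0,0,0.4,0],[-1,0.3,0.4,0,0],[-1,0.3,0.4,0,0],[-1,0.3,0.4,0,0],[-1,0.3,0.4,0,0]]]' 20
```

```text
[[-0.     0.284 -0.959]
 [ 0.001 -0.959 -0.284]
 [-1.    -0.001 -0.   ]]
t: 0.98
eef_pos: [0.2981, -0.4379, 0.3591]
orientation: [2.067, 0.3, -2.067]
ft_force: [1.5, -0.5, 0.9]
width: 0.0002
```

```bash
python3 -m handwheel '[[[-1,0.24,0.4,0,-0.043],[-1,0.24,0.4,0,-0.043],[-1,0.24,0.4,0,-0.043],[-1,0.24,0.4,0,-0.041],[-1,0.24,0.4,0,0],[-1,0.08,0.45,0,0],[-1,0.08,0.45,0,0],[-1,0.08,0.45,0,0]]]'
```

```text
t: 1.98
eef_pos: [0.4414, -0.1028, 0.3592]
orientation: [-2.186, 0.075, 2.187]
ft_force: [0.3, 0.2, 0.5]
width: 0.0001
```

```bash
python3 -m handwheel '[[[-1,0,0.46,0,0],[-1,0,0.46,0,0],[-1,0,0.46,0,0],[-1,0,0,-0.5,0],[-1,0,0,-0.5,0],[-1,0,0,-0.5,0],[-1,0,0,-0.5,0],[-1,0,0,0,0]]]'
python3 - <<'E'
from bench import robot
import pickle
from h import *
d=robot.get_image("side");pickle.dump(d,open("side1.pkl","wb"))
crop("side1",230,110,350,230,5,"pics/side1c.png")
E
```

```text
t: 2.98
eef_pos: [0.44, 0.0338, 0.1572]
orientation: [-2.179, 0.075, 2.194]
ft_force: [0.0, 0.4, 0.9]
width: -0.0002
```

View pics/side1c.png

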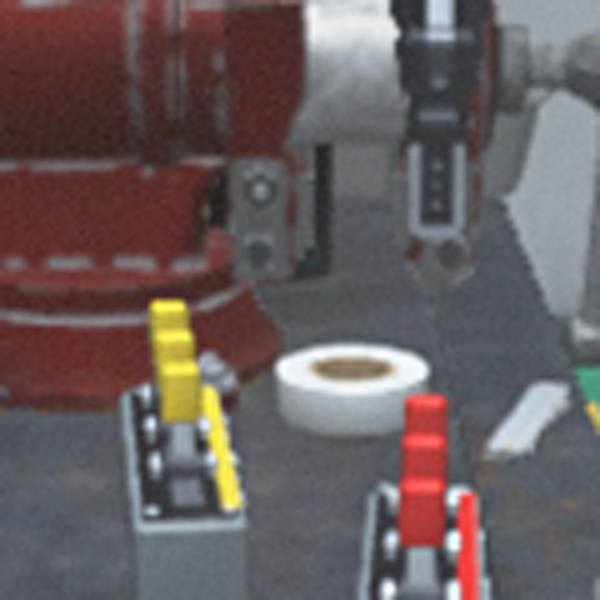

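Run:
```python
from h import *
s=L("side1")
for z in(.149,.155,.136,.2): print(z,((P(s,[.44,.0475,z])-[230,110])*5).round())
d=s["range_z"]; 
for v in range(145,172,2): print(v,[d[v,u].round(2) for u in (314,317,320,323)])
```

```text
0.149 [433. 238.]
0.155 [434. 224.]
0.136 [433. 268.]
0.2 [436. 115.]
145 [np.float32(0.85), np.float32(0.85), np.float32(0.85), np.float32(1.11)]
147 [np.float32(0.86), np.float32(0.86), np.float32(0.85), np.float32(1.11)]
149 [np.float32(0.86), np.float32(0.85), np.float32(0.86), np.float32(1.12)]
151 [np.float32(0.86), np.float32(0.86), np.float32(0.86), np.float32(1.12)]
153 [np.float32(0.86), np.float32(0.86), np.float32(0.86), np.float32(1.11)]
155 [np.float32(0.87), np.float32(0.87), np.float32(0.87), np.float32(1.12)]
157 [np.float32(0.87), np.float32(0.87), np.float32(0.87), np.float32(1.12)]
159 [np.float32(1.12), np.float32(1.11), np.float32(1.12), np.float32(1.12)]
161 [np.float32(1.13), np.float32(1.11), np.float32(1.12), np.float32(1.12)]
163 [np.float32(1.13), np.float32(1.13), np.float32(1.12), np.float32(1.12)]
165 [np.float32(1.13), np.float32(1.13), np.float32(1.13), np.float32(1.13)]
167 [np.float32(1.35), np.float32(1.34), np.float32(1.35), np.float32(1.34)]
169 [np.float32(1.32), np.float32(1.32), np.float32(1.32), np.float32(1.33)]
171 [np.float32(1.3), np.float32(1.3), np.float32(1.3), np.float32(1.31)]
```

```bash
python3 -m handwheel '[[[-1,0.04,0,-0.24,0],[-1,0,0,-0.24,0],[-1,0,0,-0.24,0],[-1,0,0,0,0],[-1,0.005,0.08,0,0],[-1,0.005,0.08,0,0],[-1,0,0,0,0]]]'
python3 - <<'E'
from bench import robot
import pickle
from h import *
d=robot.get_image("side");pickle.dump(d,open("side2.pkl","wb"))
crop("side2",230,130,350,250,5,"pics/side2c.png")
E
```

```text
t: 3.9
eef_pos: [0.4467, 0.0504, 0.0881]
orientation: [-2.189, 0.074, 2.186]
ft_force: [0.0, -0.1, -0.6]
width: 0.0
```

View pics/side2c.png

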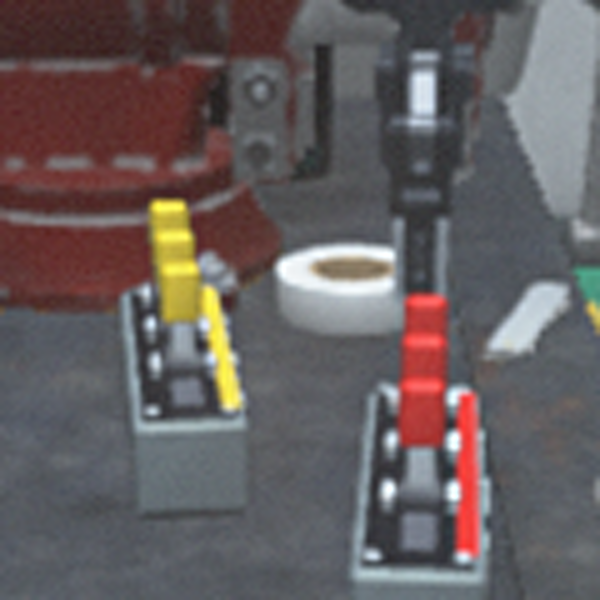

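The finger (crop column about 420) is in line with the red levers (about 425) and behind lever 1. The tip is about 80 mm up, so I'll drop it 4 mm and drag.

```bash
python3 -m handwheel '[[[-1,-0.01,0,-0.04,0],[-1,0.005,0.08,0,0],[-1,0.005,0.08,0,0],[-1,0.005,0.08,0,0],[-1,0.005,0.08,0,0],[-1,0.005,0.08,0,0],[-1,0.005,0.08,0,0],[-1,0.005,0.08,0,0]]]'
```

```text
t: 4.95
eef_pos: [0.449, 0.1063, 0.0833]
orientation: [-2.187, 0.075, 2.187]
ft_force: [0.7, 0.4, 0.4]
width: 0.0001
```

Run:
```python
from bench import robot
import pickle
from h import *
d=robot.get_image("side");pickle.dump(d,open("side3.pkl","wb"))
crop("side3",230,130,350,250,5,"pics/side3c.png")
```

```text
(no output)
```

View pics/side3c.png

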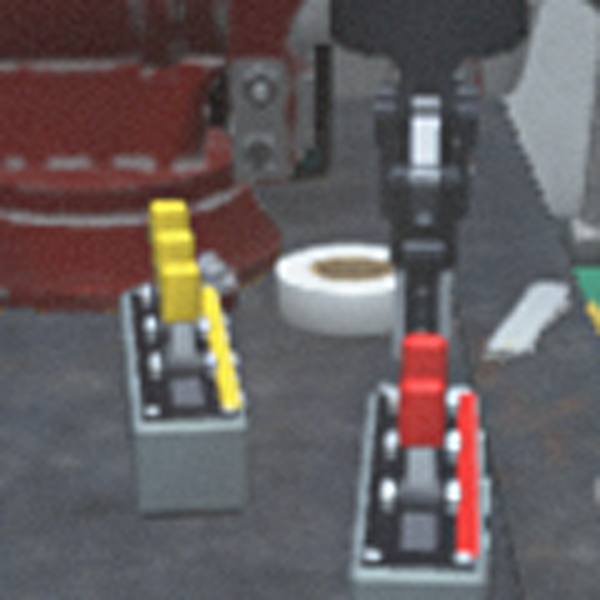

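Lever 1 is down: its top no longer shows behind levers 2 and 3. Levers 2 and 3 are still upright, so I'll continue.

```bash
python3 -m handwheel '[[[-1,0.005,0.08,0,0],[-1,0.005,0.08,0,0],[-1,0.005,0.08,0,0],[-1,0.005,0.08,0,0],[-1,0.005,0.08,0,0],[-1,0.005,0.08,0,0],[-1,0.005,0.08,0,0],[-1,0.005,0.08,0,0]]]'
python3 -m handwheel '[[[-1,0.005,0.08,0,0],[-1,0.005,0.08,0,0],[-1,0.005,0.08,0,0],[-1,0.005,0.08,0,0],[-1,0.005,0.08,0,0],[-1,0.005,0.08,0,0],[-1,0.005,0.08,0,0],[-1,0,0,0,0]]]'
python3 - <<'E'
from bench import robot
import pickle
from h import *
for n in("side","top"):
    d=robot.get_image(n);pickle.dump(d,open(n+"4.pkl","wb"))
crop("side4",230,130,350,250,5,"pics/side4c.png")
crop("top4",190,170,370,290,4,"pics/top4c.png")
E
```

```text
t: 6.0
eef_pos: [0.453, 0.1702, 0.0834]
orientation: [-2.187, 0.075, 2.187]
ft_force: [-0.2, -0.7, -0.6]
width: -0.0001
t: 7.0
eef_pos: [0.4564, 0.2262, 0.0833]
orientation: [-2.187, 0.074, 2.187]
ft_force: [0.8, 0.9, -0.6]
width: 0.0001
```

View pics/side4c.png

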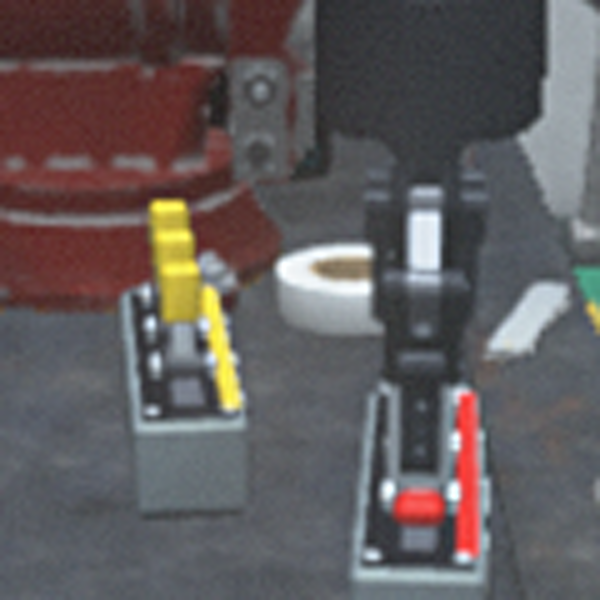

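View pics/top4c.png

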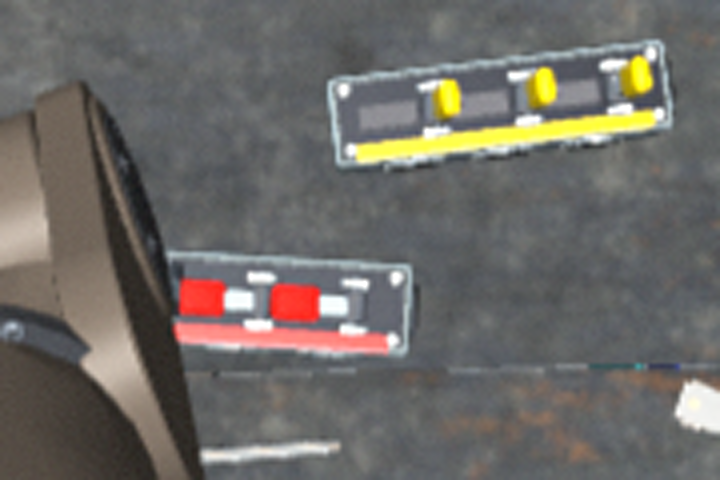

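Levers 1 and 2 lie flat (top crop, reds at (295,303) and (202,298)). Lever 3 is down under the finger (side crop (418,507)). I'll drag clear of it, check again, then lift.

```bash
python3 -m handwheel '[[[-1,0.005,0.08,0,0],[-1,0.005,0.08,0,0],[-1,0.005,0.08,0,0],[-1,0.005,0.08,0,0],[-1,0.005,0.08,0,0],[-1,0.005,0.08,0,0],[-1,0,0,0,0],[-1,0,0,0,0]]]'
python3 - <<'E'
from bench import robot
import pickle
from h import *
d=robot.get_image("side");pickle.dump(d,open("side5.pkl","wb"))
crop("side5",230,130,350,250,5,"pics/side5c.png")
E
```

```text
t: 8.1
eef_pos: [0.4593, 0.2736, 0.0833]
orientation: [-2.187, 0.075, 2.187]
ft_force: [-1.2, 0.4, 0.2]
width: 0.0001
```

View pics/side5c.png

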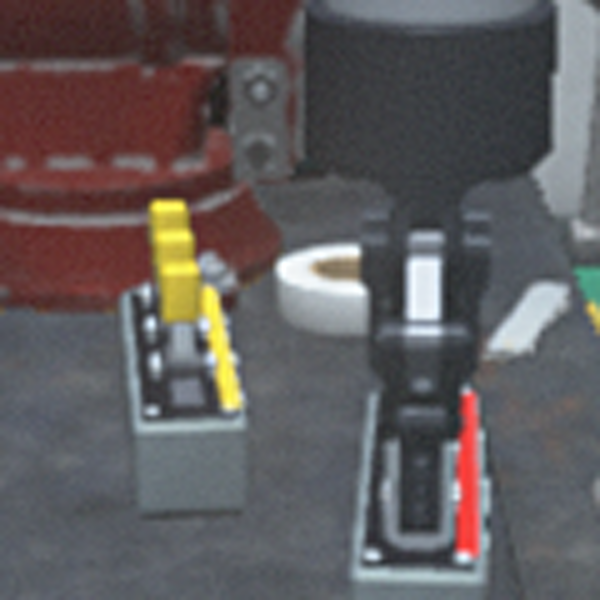

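The finger is past lever 3, and no red lever stands above it. I'll lift straight up.

```bash
python3 -m handwheel '[[[-1,0,0,0.3,0],[-1,0,0,0.4,0],[-1,0,0,0.4,0],[-1,0,0,0.4,0],[-1,0,0,0.4,0],[-1,0,0,0,0],[-1,0,0,0,0]]]'
python3 - <<'E'
from bench import robot
import pickle
from h import *
for n in("side","top"):
    d=robot.get_image(n);pickle.dump(d,open(n+"6.pkl","wb"))
crop("side6",230,130,350,250,5,"pics/side6c.png")
crop("top6",190,170,370,290,4,"pics/top6c.png")
E
```

```text
t: 9.02
eef_pos: [0.4591, 0.2734, 0.2726]
orientation: [-2.186, 0.075, 2.188]
ft_force: [-0.2, 0.4, -0.7]
width: -0.0002
```

View pics/side6c.png

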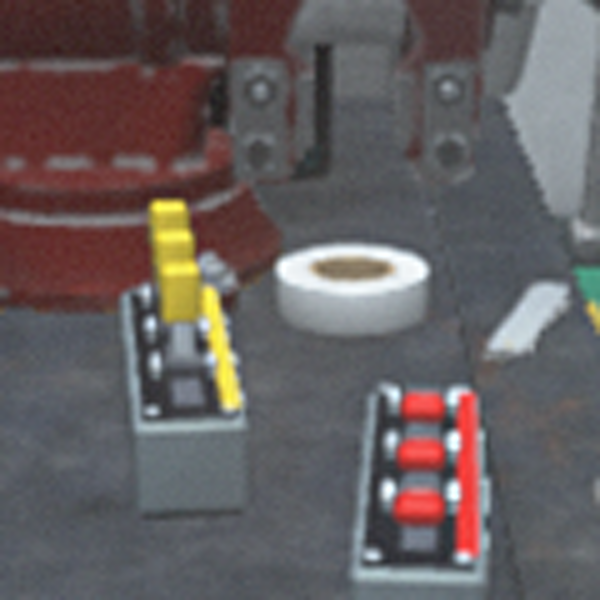

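View pics/top6c.png

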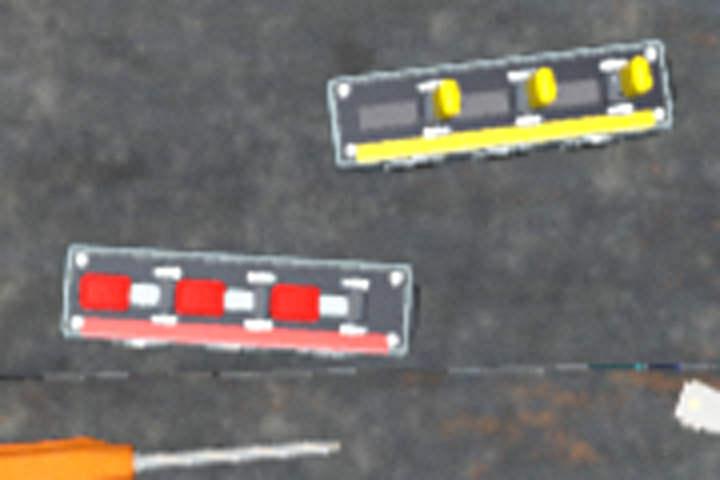

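All three red levers lie flat (top crop (295,303), (200,297), (105,292)), the yellow levers are upright, and the gripper is clear of everything.

```bash
python3 -c "
from bench import robot
print(robot.job_done())"
```

```text
the job is handed in; nothing more can be done
None
```

All three red toggles are off, folded in order from the mains-inlet end in one drag. I handed the job in at about 9 s. With the gripper shut, the fingertip ran along the row about 75–80 mm up, and it lifted only once it was past lever 3 with no lever left standing.

In the last side and top pictures the three red levers lie flat and the three yellow ones still stand upright. The gripper was raised clear, with the TCP at z = 0.27 m. The wrist force read under 2 N at the end of every move; I did not see it between those readings.

The two cameras disagreed by about 3–4 mm on the red bank's x position. I lined the finger up with the levers in the side picture instead, and no check failed.

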